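# Index a tile under the pointer, then hold the square home for scoring

### The arm

A 6-joint arm with a two-finger parallel gripper is mounted at the origin on the work surface. World frame = base frame: x ahead of the robot, y to its left, z up, the work surface at z = 0. Lengths are in m, angles in rad, forces in N, time in s.
With the tool pointing down it reaches from about 0.3 to 1 m from the base axis. Payload 5.1 kg.
Tool frame: the origin (TCP) lies midway between the tips of the shut fingers; the grasp point (between the pads) lies 19 mm behind it; z points along the fingers, y is the line along which they close (so a half turn about z gives the same grasp; the last joint's range is limited). The gripper opens to 95 mm and grips with 3 to 60 N. Pads are 20 mm wide; open, the fingers measure 119 mm over their backs; the gripper's body (75 mm by 180 mm) begins 59 mm behind the grasp point.
Start: joints at [-1.361, 0.124, 1.65, -0, 1.367, -0.083], TCP at [0.188, -0.622, 0.189] pointing down, gripper open.
Joint ranges: [-2.61, 2.61], [-1.02, 2.33], [0.03, 2.71], [-1.35, 4.49], [0.32, 2.68], [-2.91, 2.91]. Speed limits (rad/s): [2.57, 2.57, 3.14, 3.14, 3.14, 3.14].

### API

Orientations are given as [roll, pitch, yaw] about the fixed x, y, z axes, in that order (R = Rz(yaw) Ry(pitch) Rx(roll)).
In Python, from rig import env, ik, capture gives the robot as it stands. Calls block until the motion is done:
- env.goto(position, orientation): joint-space move of the TCP to a pose.
- env.move_l(position, v=0.15, attitude=None, guard=None): straight line of the TCP; attitude=None keeps the orientation; v is the mean speed in m/s. With guard (N) it stops when the force on the tool has changed by that much, and returns True; else False.
- env.move_joints(angles): joint-space move.
- env.grip(opening, grip_force=None): finger opening in m; grip_force is the grip in N (None keeps the last); returns when the fingers have stopped.
- env.dwell(seconds).
- ik(position, orientation): joint angles nearest the present ones, or None.
- env.read_state(): the state.
- capture(name): name is "scene" or "side" or "wrist"; returns a dict with "pixels" (400x640x3 uint8, red, green, blue), "z_map" (400x640 float32, m along the optical axis (not along the pixel's ray), 0 where there is no reading), "K" (3x3 intrinsics, pixels), "eye" and "orientation" of the camera in the world; the wrist camera has in their place "hand_eye" (4x4, takes a point from camera to tool coordinates, whose origin is the TCP and whose axes are the flange's). Camera axes: x right, y up, looking along -z (the intrinsics and any distortion apply to the point x, -y, -z); pixel columns grow to the right and rows downward; lengths in m; the calibration is good to about 2 mm. A picture is of the moment at which its call begins: read the wrist's pose just before it.
A pose or a line that the arm cannot do raises env.IKError and nothing moves.
- env.hand_in(): hands the job in; it is judged then, once.
The state is a dict: "time": time; "joint_pos": joint angles; "dq": joint speeds; "effort": joint torques, N m; "tcp_pos": TCP position; "eef_rot": TCP orientation; "force": force on the tool from outside, world axes, zero at the start; "wrist_torque": the same for the moment, N m; "width": finger opening in m; "gripper_force": force on a finger pad.
Only numpy, scipy, OpenCV 4.12 (cv2) and the standard library are available. Lean on these libraries where they do the work, as an engineer would, in place of code of your own. Each camera call takes 0.05 s, during which the arm holds its last target. There are 200 camera calls.

### The job

Move the blue tile carrier by its dark wooden handle so that the tip of the orange pointer stands over the green dot, pause there for a second, then bring the red dot under the pointer, pause again and let go without shifting it. Then take the aluminium square by its wooden grip, lay it flat on the grey deck with its blade reaching out over the tile, and press its outer corner into the corner of the two brass fences until both faces touch them. Finish still gripping the square and pressing it firmly into both fences, with the red dot still under the pointer and everything else on the table left where it was.

Things in the scene. Friction and masses are not known exactly. Their poses are not given: they have to be found in the camera images.
- corner (a point): Inner corner of the two brass fences, at the top of the level grey deck (45 mm above the table). Axes of the fixed jig: x away from the robot's side, y towards the tile carrier, z up. The deck is free 130 mm towards -x and 90 mm towards +y. The upright fence faces, 12 mm high, meet here at a right angle. With the square home, its heel is here, blade along +y, stock along -x.
- fence_far: brass fence bar on the deck, 15 x 105 x 12 mm (along the corner's x, y, z), fixed; origin at the centre of its underside. Its face towards -x is the one that the blade's outer edge must touch.
- fence_side: brass fence bar on the deck, 130 x 15 x 12 mm (along the corner's x, y, z), fixed; origin at the centre of its underside. Its face towards +y is the one that the stock's outer edge must touch.
- square_grip (a point): Centre of the upright wooden grip block on the loose aluminium square, which lies flat on the table. Block 50 (x) x 24 (y) x 42 (z) mm, its centre 31 mm above the square's underside, about over the centre of mass; take it from above across its 24 mm, above the 10 mm plate. The heel is at (-65, -38, -31) mm from this point. x runs along the blade, y along the stock.
- heel (a point): outer corner of the square, at its underside, where the outer edges of blade and stock meet; axes as for the grip (x along the blade, y along the stock).
- square: The square, about 0.32 kg: an L of 10 mm plate. Blade 180 mm long, 32 mm wide, along +x from the heel; stock 110 mm long, 32 mm wide, along +y from the heel; a small web fills the inner angle under the grip. Origin on its underside, straight below the centre of the grip.
- handle (a point): the carrier's upright round handle of dark wood, 22 mm thick, standing 46 mm above the carrier's blue nose; this point is on its axis 60 mm above the table, 20 mm below its top and 26 mm above the nose. The carrier slides level along the corner's x and y axes and never turns; it needs about 3 N along each slide, and stays where it is left.
- green_dot (a point): centre of the green dot, 12 mm across, on the tile (pale, 124 x 104 mm, its top 41 mm above the table); fixed on the carrier, at (150, -35) mm from the handle along the corner's x and y.
- red_dot (a point): centre of the red dot, 12 mm across, on the tile; fixed on the carrier, at (100, 5) mm from the handle along the corner's x and y.
- pointer_tip (a point): tip of the fixed orange pointer needle, 47 mm above the table, 6 mm over the tile. The 7 mm needle hangs 85 mm down from a level bar that runs off along the corner's +x, 135 mm above the table, to a post behind the jig.
- slide_x (a joint): travel of the lower slide, carrying the carrier along the corner's +x, -0.060 to 0.050 m
- slide_y (a joint): travel of the carrier on the lower slide along the corner's +y, 0 to 0.100 m
- rib: loose bystander, to be left alone; flat wooden rib 100 x 45 x 8 mm; origin at the centre of its underside
- slip_bowl: loose bystander, to be left alone; clay-coloured bowl, 150 mm across, 90 mm high; origin at the centre of its underside
- mug: loose bystander, to be left alone; terracotta mug, 80 mm across, 90 mm high; origin at the centre of its underside
- pot: loose bystander, to be left alone; grey-brown pot, 156 mm across, 150 mm high; origin at the centre of its underside
- brush: loose bystander, to be left alone; brush lying flat, about 200 mm long; origin near its middle, handle to its -x
- glaze_jar: loose bystander, to be left alone; green jar, 70 mm across, 100 mm high; origin at the centre of its underside
- loop_tool: loose bystander, to be left alone; trimming tool lying flat, a wooden handle 14 mm thick with a wire loop at its +x end, 170 mm long; origin below the middle of its handle
Not all that is in view belongs to the job. There is more than one size of the square; the one meant has the size given above. What is shaped like the part that bears pointer_tip but pink is not meant.

How it is judged:
On the way, in this order (a step that is already met when the one before it is completed fails the run):
1. the green dot is brought under the pointer (tip within 6 mm of its centre, seen from above) and pauses there for half a second (horizontal distance between green_dot and pointer_tip below 0.006 m), for 0.5 s.
2. the red dot is then brought under the pointer (within 6 mm) and pauses there for half a second (horizontal distance between red_dot and pointer_tip below 0.006 m), for 0.5 s.
At the end, for the whole second after the job is handed in: Gripped square flat on the deck (tilt <0.03 rad, heel -3 to +4 mm from its top), blade over the tile, heel within 4 mm of the corner, blade within 0.025 rad of the far fence, over 1.5 N on each fence and 2 N from the fingers; red dot within 6 mm of the tip from above (contact force between square and fence_far above 1.5 N and contact force between square and fence_side above 1.5 N and contact force between the fingers and square above 2 N and horizontal distance between heel and corner below 0.004 m and z of heel in the frame of corner between -0.003 and 0.004 m and angle between the x axis of heel and the y axis of corner, either way round below 0.025 rad and angle between square's own z axis and vertical below 0.03 rad and y of square_grip in the frame of corner above 0.04 m and horizontal distance between red_dot and pointer_tip below 0.006 m); the arm keeps its last pose, push and grip.
It fails at once if a bystander (rib, bowl, mug, pot, brush, jar or trimming tool) is shifted by more than 30 mm (distance of any of rib, slip_bowl, mug, pot, brush, glaze_jar, loop_tool from where it was at the start of the episode above 0.03 m).
It also fails if it takes over 61 s, if anything falls off the work surface, if the arm or the gripper's body presses on something with over 40 N, if the wrist force passes 120 N, or if a joint passes its speed limit or range.

## Working session

There is one attempt and no reset: what is moved stays moved. The work goes in short steps, each a Python script; the robot and the scene stay as the last script left them, time stands still between calls to the robot, and variables do not carry over. Pictures are saved under pics/ and viewed, at most 10 in all, crops included, and the job is handed in when it is done.

```bash
ls; mkdir -p pics; cat > h.py <<'E'
import numpy as np, cv2, pickle
from scipy.spatial.transform import Rotation as R
from rig import env, ik, capture
def rot(o):
    o=np.array(o,float)
    if o.shape==(3,3): return o
    return R.from_euler('xyz',o).as_matrix() if o.size==3 else R.from_quat(o).as_matrix()
def snap(name):
    s=env.read_state(); c=capture(name)
    if name=='wrist':
        T=np.eye(4); T[:3,:3]=rot(s['eef_rot']); T[:3,3]=s['tcp_pos']; M=T@np.array(c['hand_eye'])
    else:
        M=np.eye(4); M[:3,:3]=rot(c['orientation']); M[:3,3]=c['eye']
    c['M']=M; return c
def ray(c,u,v):
    K=np.array(c['K']); d=np.array([(u-K[0,2])/K[0,0],-(v-K[1,2])/K[1,1],-1.])
    return c['M'][:3,3], c['M'][:3,:3]@d
def atz(c,u,v,z):
    o,d=ray(c,u,v); return o+d*(z-o[2])/d[2]
def dep(c,u,v):
    o,d=ray(c,u,v); return o+d*float(c['z_map'][int(round(v)),int(round(u))])
def proj(c,p):
    q=c['M'][:3,:3].T@(np.array(p)-c['M'][:3,3]); K=np.array(c['K'])
    return K[0,2]+K[0,0]*q[0]/-q[2], K[1,2]-K[1,1]*q[1]/-q[2]
def save(c,f): cv2.imwrite('pics/'+f,c['pixels'][:,:,::-1])
def crop(c,u0,v0,w,h,k,f): cv2.imwrite('pics/'+f,cv2.resize(c['pixels'][v0:v0+h,u0:u0+w,::-1],None,fx=k,fy=k,interpolation=cv2.INTER_CUBIC))
def dump(c,f): pickle.dump(c,open(f,'wb'))
def load(f): return pickle.load(open(f,'rb'))
E
python3 - <<'E'
from h import *
for n in ('scene','side'):
    c=snap(n); dump(c,n+'.pkl'); save(c,n+'.png'); print(n,c['M'].round(3).tolist(),c['K'], [k for k in c])
print(env.read_state())
E
```

```text
pics
scene [[0.853, -0.321, 0.413, 0.995], [0.523, 0.518, -0.677, -0.905], [0.004, 0.793, 0.609, 0.872], [0.0, 0.0, 0.0, 1.0]] [[426.04317267   0.         325.21163921]
 [  0.         426.04317267 193.37280513]
 [  0.           0.           1.        ]] ['pixels', 'z_map', 'K', 'eye', 'orientation', 'M']
side [[-0.978, 0.115, -0.174, 0.174], [-0.209, -0.572, 0.793, 1.171], [-0.008, 0.812, 0.584, 0.957], [0.0, 0.0, 0.0, 1.0]] [[476.39585029   0.         317.9337155 ]
 [  0.         476.39585029 197.15229499]
 [  0.           0.           1.        ]] ['pixels', 'z_map', 'K', 'eye', 'orientation', 'M']
{'time': 0.1, 'joint_pos': array([-1.36062740e+00,  1.24460305e-01,  1.65152587e+00,  1.49822412e-05,
        1.36749929e+00, -8.26175652e-02]), 'dq': array([-4.11365657e-04, -9.83389919e-04, -3.25953912e-03, -5.70457130e-05,
        6.39633682e-04,  9.88129756e-05]), 'effort': array([ 4.52859986e-04, -4.18880439e+01, -3.61097896e+01,  7.77334697e-02,
        4.61893436e-02, -6.58609883e-05]), 'tcp_pos': array([ 0.18743862, -0.62173483,  0.18780364]), 'eef_rot': array([-3.13970750e+00, -1.70819992e-04,  2.92783290e-01]), 'force': array([-0.22481163, -0.61483085,  0.26448781]), 'wrist_torque': array([0.01927857, 0.01912862, 0.03103214]), 'gripper_force': 0.0, 'width': 0.09483793398402013}
```

View pics/scene.png

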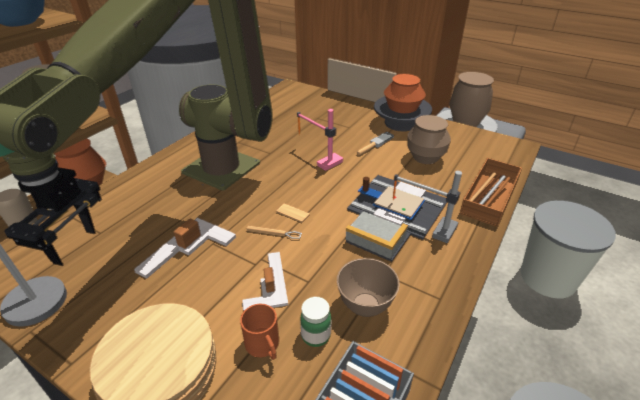

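View pics/side.png

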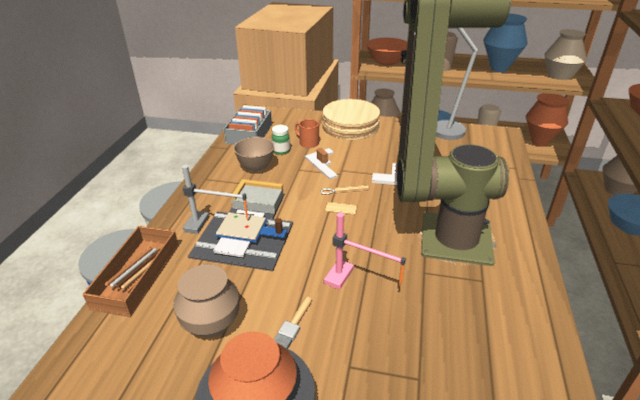

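The scene view shows the jig with the carrier at about (400,205): handle (366,185), pointer (396,190). A pink decoy stands at (330,140). There are two candidate squares, A with its grip at (187,233) and B with its grip at (268,278). I'll enlarge all of these to tell them apart.

```bash
python3 - <<'E'
from h import *
c=load('scene.pkl'); crop(c,130,212,170,100,4.5,'sq.png'); crop(c,340,165,130,95,6,'jig.png')
c=load('side.pkl'); 
E
```

```text
(no output)
```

View pics/sq.png

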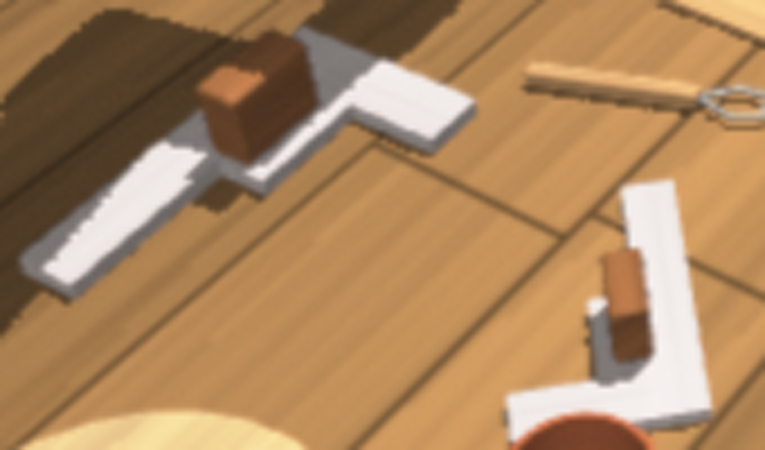

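View pics/jig.png

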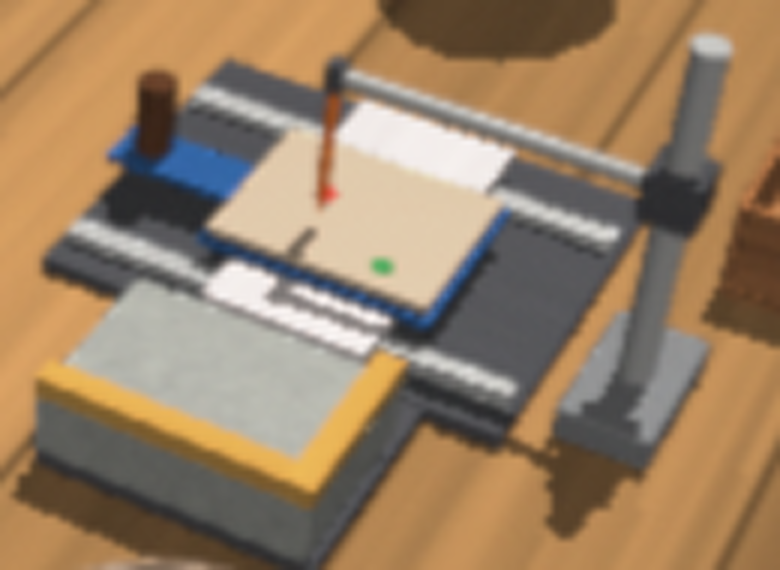

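```bash
python3 - <<'E'
from h import *
c=load('scene.pkl')
f=lambda u,v,z:atz(c,130+u/4.5,212+v/4.5,z)
P={}
for n,h,b,s in (('A',(305,30),(22,255),(475,97)),('B',(710,405),(672,180),(507,397))):
    H,B,S=[f(*q,.01) for q in (h,b,s)]
    print(n,H.round(3),B.round(3),S.round(3),'blade',np.linalg.norm(B-H),'stock',np.linalg.norm(S-H),'yaw',np.arctan2(*(B-H)[1::-1]))
print('gripA top',f(235,75,.052).round(3),f(285,35,.052).round(3),'gripB',f(622,258,.052).round(3),f(630,310,.052).round(3))
g=lambda u,v,z:atz(c,340+u/6,165+v/6,z).round(4)
print('handle top',g(157,82,.08)); print('red',g(329,195,.041),'green',g(382,267,.041),'tip',g(322,207,.047))
print('corner top inner',g(300,460,.057), 'side left end',g(38,365,.057),'far end',g(382,352,.057),'sideouter corner',g(312,500,.057),'farout',g(404,362,.057))
E
```

```text
A [ 0.145 -0.263  0.01 ] [ 0.15  -0.501  0.01 ] [ 0.288 -0.253  0.01 ] blade 0.23835469456242986 stock 0.1435508870491464 yaw -1.5508209801566373
B [ 0.564 -0.375  0.01 ] [ 0.443 -0.246  0.01 ] [ 0.465 -0.43   0.01 ] blade 0.17694502864933553 stock 0.11324468959796627 yaw 2.3245647427389327
gripA top [ 0.18  -0.349  0.052] [ 0.179 -0.305  0.052] gripB [ 0.483 -0.343  0.052] [ 0.51  -0.372  0.052]
handle top [0.53   0.1092 0.08  ]
red [0.631  0.1156 0.041 ] green [0.6785 0.0752 0.041 ] tip [0.6347 0.097  0.047 ]
corner top inner [ 0.7076 -0.0915  0.057 ] side left end [ 0.5743 -0.0978  0.057 ] far end [ 0.7099 -0.003   0.057 ] sideouter corner [ 0.7229 -0.1121  0.057 ] farout [ 0.7217 -0.0041  0.057 ]
```

Square B (heel at scene px (288,302), grip (268,278)) measures 177 x 113 mm, which fits the 180 x 110 given. A measures 238 x 144, so it is the wrong size. Next I'll take wrist views over B and the jig.

```bash
python3 - <<'E'
from h import *
env.goto([.50,-.33,.33],[np.pi,0,0]); c=snap('wrist'); dump(c,'w1.pkl'); crop(c,0,0,640,400,1.25,'w1.png'); print(np.array(c['hand_eye']).round(3))
env.goto([.56,.05,.33],[np.pi,0,0]); c=snap('wrist'); dump(c,'w2.pkl'); crop(c,0,0,640,400,1.25,'w2.png'); s=env.read_state(); print(s['time'],s['joint_pos'],s['tcp_pos'],s['eef_rot'])
E
```

```text
[[ 0.001  0.966  0.258  0.073]
 [ 1.    -0.001  0.001 -0.   ]
 [ 0.001  0.258 -0.966 -0.196]
 [ 0.     0.     0.     1.   ]]
3.2833 [-8.30073340e-03 -1.20254029e-01  1.66201750e+00 -2.84618206e-04
  1.59998979e+00  1.56416048e+00] [0.56017437 0.04886145 0.32988228] [ 3.14130923e+00  1.62495917e-04 -1.67319555e-03]
```

View pics/w1.png

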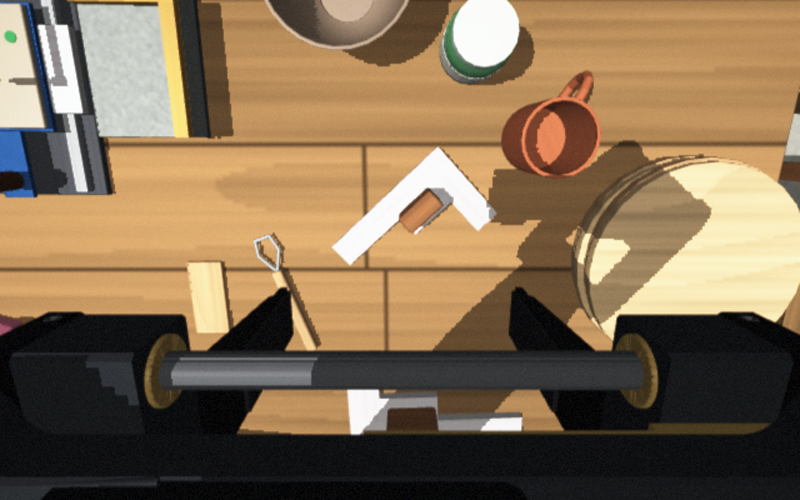

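View pics/w2.png

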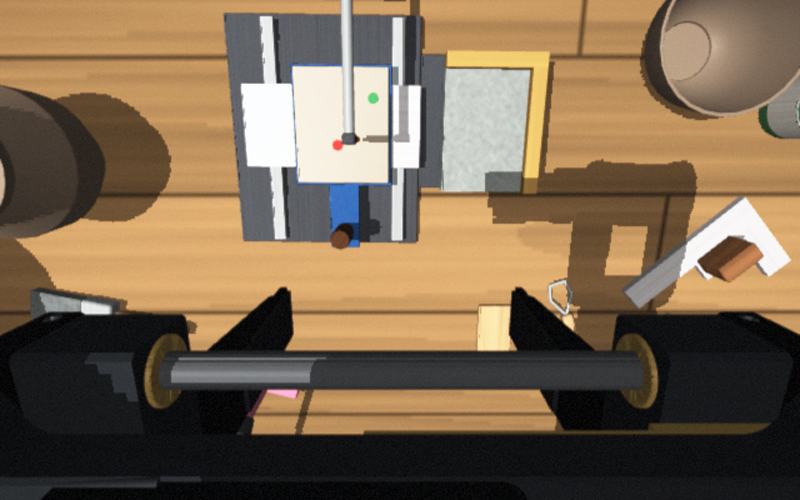

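```bash
python3 - <<'E'
from h import *
c=load('w2.pkl'); crop(c,220,35,225,165,3.5,'w2c.png')
E
```

```text
(no output)
```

View pics/w2c.png

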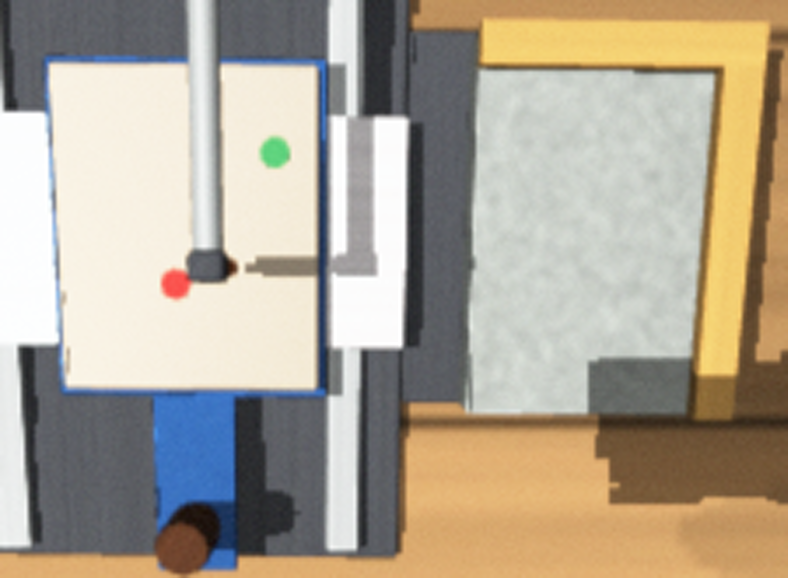

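```bash
python3 - <<'E'
from h import *
c=load('w2.pkl'); g=lambda u,v,z:atz(c,220+(u+.0)/3.5,35+v/3.5,z)
C,D,F=g(717,69,.045),g(690,412,.045),g(478,69,.045)
Ct,Dt,Ft=g(722,67,.057),g(694,417,.057),g(482,67,.057)
r,gr,h,t=g(175,284,.041),g(275,152,.041),g(184,545,.08),g(236,267,.047)
an=lambda d:np.arctan2(d[1],d[0])
print('corner',C,Ct,'yaw side',an(C-D),an(Ct-Dt),'yaw far',an(F-C)-np.pi/2,an(Ft-Ct)-np.pi/2)
print('red',r,'green',gr,'handle',h,'tip',t)
print('dots yaw',an(gr-r)-an(np.array([50,-40])), 'scale',np.linalg.norm(gr-r), 'handle->green yaw',an(gr-h)-an(np.array([150,-35])))
c=load('w1.pkl'); g=lambda u,v,z:atz(c,u/1.25,v/1.25,z)
H,B,S=g(437,147,.01),g(332,245,.01),g(495,213,.01)
print('sq',H,B,S,np.linalg.norm(B-H),np.linalg.norm(S-H),an(B-H),an(S-H)-np.pi/2)
# depth-based grip top centre
for n in('w1.pkl','w2.pkl'):
    c=load(n); z=c['z_map']; v,u=np.nonzero(z>0); K=c['K']
    d=np.stack([(u-K[0,2])/K[0,0],-(v-K[1,2])/K[1,1],-np.ones(len(u))])*z[v,u]
    p=(c['M'][:3,:3]@d).T+c['M'][:3,3]
    if n=='w1.pkl':
        m=(abs(p[:,0]-.49)<.06)&(abs(p[:,1]+.35)<.06)&(p[:,2]>.046)&(p[:,2]<.06)
        q=p[m]; rc=cv2.minAreaRect((q[:,:2]*1000).astype(np.float32)); print('grip',q.mean(0),len(q),rc)
    else:
        m=(abs(p[:,0]-.53)<.03)&(abs(p[:,1]-.105)<.03)&(p[:,2]>.074)&(p[:,2]<.086); q=p[m]; print('handle',(q.max(0)+q.min(0))/2,q.mean(0),len(q))
        m=(abs(p[:,0]-.64)<.03)&(abs(p[:,1]-.1)<.03)&(p[:,2]>.06)&(p[:,2]<.12); q=p[m]; print('needle',q.round(3).tolist()[:20])
E
```

```text
corner [ 0.70618603 -0.08889733  0.045     ] [ 0.70504121 -0.08723892  0.057     ] yaw side -0.005128353155035363 -0.005448232290830685 yaw far -0.0006331575534750389 -0.0006339886846764564
red [0.62720525 0.12044799 0.041     ] green [0.67696959 0.07956358 0.041     ] handle [0.52909918 0.11511907 0.08      ] tip [0.63374943 0.09529218 0.047     ]
dots yaw -0.013008980173258688 scale 0.06440516536927997 handle->green yaw -0.006738858171935341
sq [ 0.56372124 -0.37292148  0.01      ] [ 0.44333681 -0.24264593  0.01      ] [ 0.48428175 -0.44663225  0.01      ] 0.1773813173564703 0.1083693168191063 2.316754607124362 -3.9643792365102004
grip [ 0.49357861 -0.35184192  0.0519162 ] 583 ((492.80596923828125, -352.0646667480469), (24.118417739868164, 49.7376708984375), 43.212589263916016)
handle [0.52878534 0.11658568 0.07837642] [0.52891509 0.11623154 0.07994052] 196
needle [[0.636, 0.094, 0.084], [0.637, 0.094, 0.071], [0.635, 0.093, 0.089], [0.635, 0.093, 0.078], [0.634, 0.093, 0.091], [0.634, 0.093, 0.078], [0.633, 0.093, 0.088], [0.633, 0.093, 0.075], [0.632, 0.095, 0.075]]
```

```bash
python3 - <<'E'
from h import *
env.goto([.47,.10,.15],[np.pi,-.5,0]); c=snap('wrist'); dump(c,'w3.pkl')
u,v=proj(c,[.645,.10,.06]); print(u,v,env.read_state()['time'])
u0,v0=int(max(0,u-50)),int(max(0,v-40)); print(u0,v0); crop(c,u0,v0,110,80,7,'w3.png')
E
```

```text
320.91421228301454 76.58134404969654 4.225
270 36
```

View pics/w3.png

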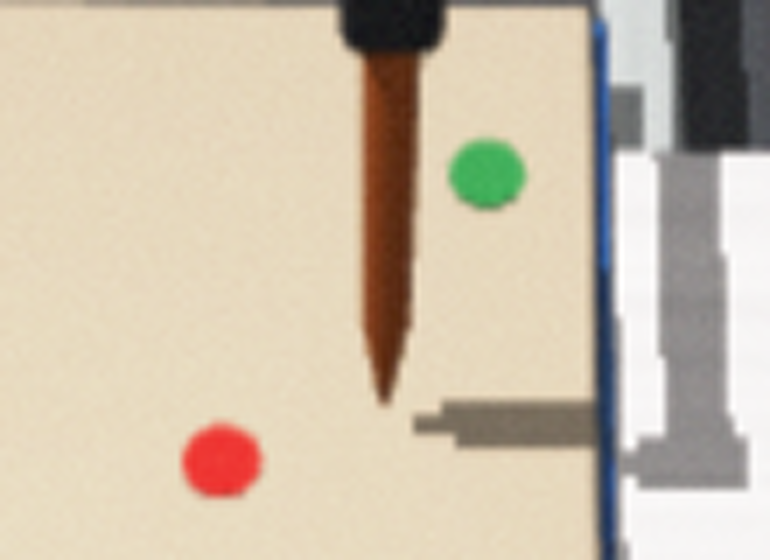

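```bash
python3 - <<'E'
from h import *
c=load('w3.pkl'); g=lambda u,v,z:atz(c,270+u/7,36+v/7,z)
t,r,gr=g(385,405,.047),g(222,460,.041),g(488,174,.041); print(t,r,gr,gr-r)
a=-.005; Rz=R.from_euler('z',a).as_matrix()
rg=Rz@np.array([.05,-.04,0]); mid=(r+gr)/2; r2=mid-rg/2; g2=mid+rg/2
print('red',r2,'green',g2); dg=(t-g2)[:2]; dr=(t-r2)[:2]; print('moves',dg,dr)
o=[np.pi,0,0]
env.goto([.528,.116,.16],o); env.move_l([.528,.116,.046],v=.12,guard=15)
env.grip(.0,40); s=env.read_state(); p0=s['tcp_pos'].copy(); print('grip',s['width'],s['gripper_force'],p0,s['time'])
def to(d):
    tgt=np.array([p0[0]+d[0],p0[1]+d[1],p0[2]])
    env.move_l(tgt,v=.05); env.dwell(.2)
    for k in range(2):
        e=tgt-env.read_state()['tcp_pos']
        print('err',e.round(4))
    env.dwell(.7); s=env.read_state(); print(s['tcp_pos'],s['force'],s['time'])
to(dg); q=snap('scene'); dump(q,'s1.pkl'); q=snap('side'); dump(q,'sd1.pkl')
np.save('mv.npy',np.array([p0[:2]+dg,p0[:2]+dr]))
A=load('s1.pkl'); B=load('sd1.pkl')
x=cv2.resize(A['pixels'][165:235,350:450,::-1],None,fx=4,fy=4,interpolation=cv2.INTER_CUBIC)
y=cv2.resize(B['pixels'][185:255,190:290,::-1],None,fx=4,fy=4,interpolation=cv2.INTER_CUBIC)
cv2.imwrite('pics/g1.png',np.hstack([x,y]))
E
```

```text
[0.63346716 0.09575226 0.047     ] [0.62792486 0.12025077 0.041     ] [0.67736621 0.07950026 0.041     ] [ 0.04944135 -0.04075051  0.        ]
red [0.62774585 0.12000026 0.041     ] green [0.67754522 0.07975076 0.041     ]
moves [-0.04407806  0.01600149] [ 0.00572132 -0.02424801]
grip 0.020376916486107337 40.000072717666626 [0.527977   0.11603014 0.04596296] 7.15
err [ 0.0004 -0.      0.    ]
err [ 0.0004 -0.      0.    ]
[0.48375912 0.13206358 0.0459291 ] [-2.43851377 -2.54345665  2.35396442] 9.1417
```

View pics/g1.png

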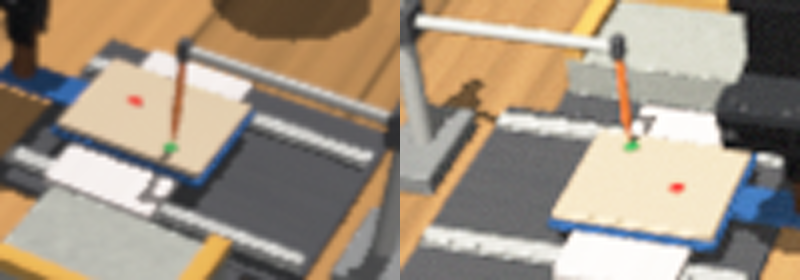

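Both views show the tip on the green dot (left panel about (173,147), right about (631,146)). Next: move to the red dot, release, and fetch the square.

```bash
cat >> h.py <<'E'
def red(c,p):
    im=c['pixels'].astype(int); u,v=map(int,proj(c,p)); w=im[v-12:v+12,u-12:u+12]
    m=(w[...,0]>200)&(w[...,1]<90)&(w[...,2]<90); y,x=np.nonzero(m)
    return atz(c,x.mean()+u-12,y.mean()+v-12,.041).round(4),m.sum()
E
python3 - <<'E'
from h import *
mv=np.load('mv.npy'); z=env.read_state()['tcp_pos'][2]; T=[.6335,.0958,.041]
env.move_l([mv[1][0],mv[1][1],z],v=.05); env.dwell(1.0); s=env.read_state(); print(s['tcp_pos'][:2]-mv[1],s['force'])
try:print(red(snap('side'),T))
except Exception as e:print(e)
env.grip(.06); env.dwell(.2)
try:print(red(snap('side'),T))
except Exception as e:print(e)
p=env.read_state()['tcp_pos']; env.move_l([p[0],p[1],.16],v=.2)
c=load('scene.pkl'); print('bowl',atz(c,367,280,.09))
g=np.array([.4932,-.352]); yaw=2.321; o=[np.pi,0,yaw]
env.goto([g[0],g[1],.12],o)
print(env.read_state()['joint_pos'],env.read_state()['time'])
env.move_l([g[0],g[1],.015],v=.12,guard=12); s=env.read_state(); print(s['tcp_pos'],s['force'])
env.grip(0,55); s=env.read_state(); print('grip',s['width'],s['gripper_force'],s['time'])
env.move_l([g[0],g[1],.155],v=.2); s=env.read_state(); print(s['width'],s['gripper_force'],s['force'],s['time'])
E
```

```text
[ 0.00020833 -0.00010704] [ 0.98804282  0.67308478 -0.35049411]
(array([0.6338, 0.0902, 0.041 ]), np.int64(3))
(array([0.6338, 0.0902, 0.041 ]), np.int64(3))
bowl [ 0.72744074 -0.27293729  0.09      ]
[-7.07966448e-01  8.01998895e-02  1.81642831e+00  7.54282118e-05
  1.24521603e+00 -1.45840421e+00] 16.15
[ 0.49386321 -0.35254516  0.01598253] [-0.54740575 -0.2523185  -0.24476613]
grip 0.02357640037386027 54.99760687351227 17.8583
0.02364759446821222 54.99524652957916 [ 0.09224062 -0.52173516 -3.00110236] 18.7083
```

```bash
python3 - <<'E'
from h import *
ps=1.566; o=[np.pi,0,ps]; H=np.array([.668,-.0238])
a=H+[-.014,-.036]
p=env.read_state()['tcp_pos']
env.goto([a[0],a[1],.165],o); print(env.read_state()['time'])
env.move_l([a[0],a[1],.080],v=.12,guard=15)
b=H+[-.012,.008]
print(env.move_l([b[0],b[1],.080],v=.08,guard=10))
print(env.move_l([b[0],b[1],.055],v=.02,guard=5)); s=env.read_state(); print(s['tcp_pos'],s['eef_rot'],s['force'],s['time'])
c=snap('scene'); dump(c,'s2.pkl'); d=snap('side'); dump(d,'sd2.pkl'); 
x=cv2.resize(c['pixels'][165:265,340:480,::-1],None,fx=2.85,fy=4,interpolation=cv2.INTER_CUBIC)
y=cv2.resize(d['pixels'][175:275,180:320,::-1],None,fx=2.85,fy=4,interpolation=cv2.INTER_CUBIC)
cv2.imwrite('pics/g2.png',np.hstack([x,y]))
E
```

```text
19.9667
False
True
[ 0.65604974 -0.01575922  0.06014633] [-3.14144524e+00 -5.19303861e-05  1.56603891e+00] [-0.1776551  -0.3710888   4.64770593] 22.45
```

View pics/g2.png

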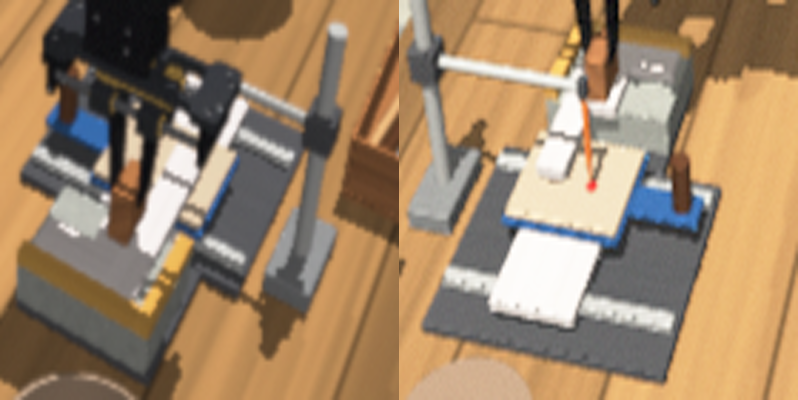

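The square lies on the deck inside the fences with its blade over the tile, and the pointer tip sits on the red dot (right panel (592,186)). Now I'll press it home.

```bash
python3 - <<'E'
from h import *
s=env.read_state(); p=s['tcp_pos'].copy(); z=p[2]+.0003
def st(l): s=env.read_state(); print(l,s['tcp_pos'].round(4),s['force'].round(2),s['eef_rot'].round(4),s['gripper_force'],round(s['time'],2))
env.move_l([p[0],p[1],z],v=.02); st('z')
print(env.move_l([p[0]+.025,p[1],z],v=.015,guard=9)); st('x')
q=env.read_state()['tcp_pos']
print(env.move_l([q[0]+.0005,p[1]-.02,z],v=.015,guard=9)); st('y')
env.dwell(.3); st('hold')
E
```

```text
z [ 0.6558 -0.0157  0.0602] [-0.89  0.81  1.29] [-3.1367e+00 -5.0000e-04  1.5660e+00] 55.00099718570709 22.85
True
x [ 0.6679 -0.0156  0.0603] [-1.    0.47  4.11] [-3.1327e+00 -9.0000e-04  1.5651e+00] 55.02224385738373 23.81
True
y [ 0.668  -0.0228  0.0604] [-0.43  0.93  1.87] [-3.1316 -0.0066  1.5643] 55.03133296966553 24.58
hold [ 0.668  -0.0228  0.0604] [0.74 1.3  1.05] [-3.1316 -0.006   1.5648] 55.03569781780243 24.88
```

```bash
python3 - <<'E'
from h import *
o=[np.pi,0,1.5655]; q=env.read_state()['tcp_pos']; t=np.array([q[0],q[1],.0604])
for k in range(14):
    env.move_l(t,v=.01,attitude=o); env.dwell(.4); s=env.read_state(); f=s['force']
    print(t.round(4),s['tcp_pos'].round(4),f.round(1),s['eef_rot'].round(4),s['gripper_force'].round(0),round(s['time'],1))
    if -f[0]>10 and f[1]>10: break
    if -f[0]<=10: t[0]+=.0007
    if f[1]<=10: t[1]-=.0007
    if f[2]>8: t[2]+=.0005
E
```

```text
Traceback (most recent call last):
AttributeError: 'float' object has no attribute 'round'
```

```bash
python3 - <<'E'
from h import *
o=[np.pi,0,1.5655]; q=env.read_state()['tcp_pos']; t=np.array([q[0],q[1],.0604])
for k in range(14):
    env.move_l(t,v=.01,attitude=o); env.dwell(.4); s=env.read_state(); f=s['force']
    print(t.round(4),s['tcp_pos'].round(4),f.round(1),s['eef_rot'].round(4),round(s['time'],1))
    if -f[0]>10 and f[1]>10: break
    if -f[0]<=10: t[0]+=.0007
    if f[1]<=10: t[1]-=.0007
    if f[2]>8: t[2]+=.0005
E
```

```text
[ 0.6676 -0.0227  0.0604] [ 0.6676 -0.0226  0.0602] [ 1.   1.3 -0.9] [-3.1414e+00 -1.0000e-04  1.5655e+00] 26.2
[ 0.6683 -0.0234  0.0604] [ 0.6679 -0.023   0.0603] [-2.3  3.8  0.6] [-3.1406e+00 -6.0000e-04  1.5654e+00] 26.8
[ 0.669  -0.0241  0.0604] [ 0.668  -0.0231  0.0603] [-4.4  6.3  2.3] [-3.1391e+00 -1.7000e-03  1.5653e+00] 27.5
[ 0.6697 -0.0248  0.0604] [ 0.6681 -0.0231  0.0604] [-6.8  8.3  2.8] [-3.1374e+00 -2.8000e-03  1.5652e+00] 28.1
[ 0.6704 -0.0255  0.0604] [ 0.6681 -0.0231  0.0604] [-8.  10.3  5.1] [-3.1358 -0.004   1.5653] 28.8
[ 0.6711 -0.0255  0.0604] [ 0.6682 -0.0231  0.0605] [-11.3  10.6   6.2] [-3.1341 -0.004   1.5653] 29.4
```

```bash
python3 - <<'E'
from h import *
env.dwell(.8); s=env.read_state(); print(s['tcp_pos'],s['force'],s['gripper_force'],s['time']); print(env.hand_in())
E
```

```text
[ 0.66821755 -0.02308633  0.06049773] [-10.54579828  10.32755667   6.56100213] 55.05377948284149 30.2333
the job is handed in; nothing more can be done
None
```

The job is handed in at 30.2 s of robot time, verdict not shown: green dot then red dot were paused under the pointer, the carrier was released, and the square is still gripped, pressing about 10 N into each fence by the wrist force.

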